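Reassemble the noodle cutter's head after washing

ROBOT

A 6-joint arm with a two-finger parallel gripper is mounted at the origin on the work surface. World frame = base frame: x ahead of the robot, y to its left, z up, the work surface at z = 0. Lengths are in m, angles in rad, forces in N, time in s.
With the tool pointing down it reaches from about 0.4 to 0.825 m from the base axis. Payload 7 kg.
Tool frame: the origin (TCP) lies midway between the tips of the shut fingers; the grasp point (between the pads) lies 19 mm behind it; z points along the fingers, x is the direction in which the jaws open and shut, and the axes are right-handed (so a half turn about z gives the same grasp; the last joint's range is limited). The gripper opens to 88 mm and grips with 3 to 60 N. Pads are 19 mm wide; open, the fingers measure 130 mm over their backs; the gripper's body (78 mm by 193 mm) begins 47 mm behind the grasp point.
Start: joints at [-1.061, 0.359, 0.012, 0, -1.224, -0.288], TCP at [0.148, -0.658, 0.227] pointing down, gripper open.
Joint ranges: [-3.07, 3.07], [-1.43, 2.12], [-1.02, 1.25], [-3.03, 1.67], [-3.05, -0], [-3.03, 3.03]. Speed limits (rad/s): [2.39, 2.39, 3.01, 3.14, 3.14, 3.14].

INTERFACE

Orientations are given as [roll, pitch, yaw] about the fixed x, y, z axes, in that order (R = Rz(yaw) Ry(pitch) Rx(roll)).
In Python, from station import status, eyes, workorder gives the robot as it stands.
- The arm moves only by the shell command python3 -m jog 'ROWS' [OPENING] [FORCE]. ROWS is JSON, a list of rows, each a list of 6 numbers: the shift along the world's x, y, z in mm, then the turn, a rotation vector about the world's x, y, z in rad. A call has 1 to 12 rows; each row shifts and turns the pose as measured when the row begins; what a row does not reach is not made up. A row lasts 1/10 s, in which the tool goes at most 50 mm and 8.59 degrees, less where a joint would pass 70% of its speed; a pose out of reach is approached as far as the arm can. A call with a gripper value outside its range is refused whole. OPENING is the opening, from 0 (shut) to 1 (fully open), set as the call begins (- or left out, the last holds). The fingers move at their own pace and stop on an object; FORCE is the grip in N (left out, the last holds). Time passes only in rows, so rows that do not move let the fingers close. It gives the time, the measured TCP pose, the force and the opening at its end, in the units of the state.
- status.get_state(): the state, without advancing time (a new reading comes with each control period).
- eyes.grab_frame(name): name is "scene" or "top" or "wrist"; returns the picture (400x640x3 uint8, blue, green, red); there is no depth.
- eyes.calibration(name): a dict with "camera_matrix" (3x3 intrinsics, pixels), "cam_to_world" (4x4, takes a point from camera to world coordinates); the wrist camera has in their place "hand_eye" (4x4, takes a point from camera to tool coordinates, whose origin is the TCP and whose axes are the tool frame's). Camera axes: x right, y up, looking along -z (the intrinsics and any distortion apply to the point x, -y, -z); pixel columns grow to the right and rows downward; lengths in m; the calibration is good to about 2 mm. A picture is of the moment at which its call begins: read the wrist's pose just before it. calibration takes no time and is no camera call.
- workorder.job_done(): hands the job in, once; it reports no verdict.
The state is a dict: "t": time; "q": joint angles; "qd": joint speeds; "joint_efforts": joint torques, N m; "eef_pos": TCP position; "ee_rot": TCP orientation; "force": force on the tool from outside, world axes, zero at the start; "moment": the same for the moment, N m; "width": finger opening in m.
Only numpy, scipy, OpenCV 4.12 (cv2) and the standard library are available. Lean on these libraries where they do the work, as an engineer would, in place of code of your own. Each camera call takes 0.05 s, during which the arm holds its last target. There are 200 camera calls.

TASK

Take the worn black bush off the cutter head's spindle and put it in the orange tray; then thread all the washed spacer rings on the spindle, the largest at the bottom and each smaller one on top of the next larger, and put every packing plate down over the two brass pins (rings and plates in whichever order you like). When all are down in place, push the red lever to its stop and let it return fully to test the head, and leave the cup, jar and brush where they are.

Things in the scene. Friction and masses are not known exactly. Their poses are not given: they have to be found in the camera images.
- head: the noodle cutter's head, fixed to the bench: grey base plate 180 x 380 mm, 15 mm thick (it reaches from 55 mm before to 125 mm beyond its origin along x, from -200 to +180 mm along y), with a steel spindle, two brass pins, a red-handled lever and, at the back (x 70 to 120 mm, y -50 to +180 mm), a grooved roller 71 mm high. Origin on the bench surface; its z axis is up, its x axis points away from the robot (yaw within 0.1 rad), y to the left
- spindle_seat (a point): centre of the spindle's seat, at (0, 130, 27) mm in the head's frame: top of a round aluminium shoulder of 28 mm diameter, 12 mm above the base plate, where the lowest spacer rests. The spindle, 12 mm in diameter, stands upright 66 mm above this point; its last 8 mm taper
- pin_seat (a point): midpoint between the two brass pins at the level where the lowest plate rests, at (0, 0, 27) mm in the head's frame: top of an aluminium block 84 mm (x) by 30 mm (y), 12 mm above the base plate. The pins, 8 mm in diameter, stand 30 mm before and 30 mm behind this point along the head's x axis and rise 45 mm above it; the last 8 mm taper
- lever_pivot (a point): the lever's pivot, at (0, -160, 45) mm in the head's frame; the lever turns about the head's y axis between two green cheeks 60 mm high over the bench
- lever_grip (a point): middle of the lever's red cross-bar, 115 mm from the pivot: bar 56 mm long along the head's y axis, 18 mm in diameter, at the end of a 12 mm steel rod. It moves with the lever
- lever (a joint): lever angle in rad: 0 at rest, where it leans 0.45 rad from upright towards the robot (head's -x); it grows to 0.9 at the stop, 0.45 rad beyond upright (head's +x). A spring brings it back when let go; holding it at the stop takes about 6 N at the bar
- spacer64: loose blue plastic spacer ring, 64 mm outer diameter, 12 mm thick, bore 16 mm; may be absent. Lies flat on the bench at the start. Origin at its centre (mid-thickness), z along its axis, up at the start; it goes on the same way up
- spacer56: loose bright steel spacer ring, 56 mm outer diameter, 12 mm thick, bore 16 mm; may be absent. Lies flat on the bench at the start. Origin at its centre (mid-thickness), z along its axis, up at the start; it goes on the same way up
- spacer48: loose yellow plastic spacer ring, 48 mm outer diameter, 12 mm thick, bore 16 mm; may be absent. Lies flat on the bench at the start. Origin at its centre (mid-thickness), z along its axis, up at the start; it goes on the same way up
- spacer40: loose green plastic spacer ring, 40 mm outer diameter, 12 mm thick, bore 16 mm; may be absent. Lies flat on the bench at the start. Origin at its centre (mid-thickness), z along its axis, up at the start; it goes on the same way up
- spacer32: loose red plastic spacer ring, 32 mm outer diameter, 12 mm thick, bore 16 mm; may be absent. Lies flat on the bench at the start. Origin at its centre (mid-thickness), z along its axis, up at the start; it goes on the same way up
- worn: worn black rubber bush, 44 mm outer diameter, 14 mm thick, bore 16 mm, on the spindle at the start. Origin at its centre (mid-thickness), z along its axis
- plate_steel: loose bright steel packing plate 90 x 40 x 8 mm with two 11 mm holes, 30 mm either side of its middle along its x axis (the long one); may be absent. Lies flat on the bench at the start; either way round fits. Origin at its centre (mid-thickness), z up
- plate_white: loose white plastic packing plate 90 x 40 x 8 mm with two 11 mm holes, 30 mm either side of its middle along its x axis (the long one); may be absent. Lies flat on the bench at the start; either way round fits. Origin at its centre (mid-thickness), z up
- tray: fixed orange open tray for worn parts, 130 x 130 x 30 mm outside, walls and floor 5 mm. Origin at the centre of its underside
- cup: blue ceramic cup, 72 mm wide, 75 mm high, loose, not part of the job. Origin at the centre of its underside
- jar: jar 60 mm wide, 80 mm high, loose, not part of the job. Origin at the centre of its underside
- brush: flour brush 170 mm long, lying on the bench, loose, not part of the job
There are look-alikes about, which are no part of the job. Leave any brown or pink look-alike of the spacer56 alone.

How it is judged:
On the way, in this order (a step that is already met when the one before it is completed fails the run):
1. the worn bush is off the spindle and in the orange tray (x of worn in the frame of tray between -0.06 and 0.06 m and y of worn in the frame of tray between -0.06 and 0.06 m and z of worn in the frame of tray below 0.032 m), for 0.2 s.
2. all spacers are down on the spindle in size order, largest at the bottom, and all plates are down over both pins (horizontal distance between each of spacer64, spacer56, spacer48, spacer40, spacer32 and spindle_seat below 0.004 m and angle between the z axis of each of spacer64, spacer56, spacer48, spacer40, spacer32, plate_steel, plate_white and the z axis of head, either way round below 0.08 rad and z of spacer64 in the frame of spindle_seat between 0.003 and 0.01 m and z of spacer56 in the frame of spindle_seat between 0.003 and 0.022 m and z of each of spacer56, spacer48, spacer40, spacer32 in the frame of spacer64 above 0.008 m and z of spacer48 in the frame of spindle_seat between 0.003 and 0.034 m and z of each of spacer48, spacer40, spacer32 in the frame of spacer56 above 0.008 m and z of spacer40 in the frame of spindle_seat between 0.003 and 0.046 m and z of each of spacer40, spacer32 in the frame of spacer48 above 0.008 m and z of spacer32 in the frame of spindle_seat between 0.003 and 0.046 m and z of spacer32 in the frame of spacer40 above 0.008 m and horizontal distance between each of plate_steel, plate_white and pin_seat below 0.004 m and angle between the x axis of each of plate_steel, plate_white and the x axis of head, either way round below 0.12 rad and z of plate_steel in the frame of pin_seat between 0.001 and 0.016 m and z of plate_white in the frame of pin_seat between 0.001 and 0.016 m), for 0.2 s.
3. the lever is at its stop (value of joint lever above 0.82 rad), for 0.05 s.
4. the lever is back at rest (value of joint lever below 0.08 rad), for 0.2 s.
At the end, for the whole second after the job is handed in: Worn bush in the tray; each spacer within 4 mm of the spindle axis, flat, down on the seat or the next larger one, no larger above a smaller; each plate flat over both pins (centre within 4 mm), on the seat or the other plate; lever within 0.08 rad of rest; all at rest (all of step 1 and all of step 2 and linear speed of each of spacer64, spacer56, spacer48, spacer40, spacer32, plate_steel, plate_white, worn below 0.02 m/s and value of joint lever below 0.08 rad); the robot touches nothing.
It fails at once if the cup is moved more than 3 cm (distance of cup from where it was at the start of the episode above 0.03 m).
It fails at once if the jar is moved more than 3 cm (distance of jar from where it was at the start of the episode above 0.03 m).
It fails at once if the brush is moved more than 3 cm (distance of brush from where it was at the start of the episode above 0.03 m).
Of spacer64, spacer56, spacer48, spacer40, spacer32 only 3 to 4 are there at a start; the rules pass over those that are not, and their reading is None.
Of plate_steel, plate_white only 1 to 2 are there at a start; the rules pass over those that are not, and their reading is None.
At some moment in a run one of spacer64, spacer56, spacer48, spacer40, spacer32, plate_steel, plate_white may be knocked a few centimetres aside while the robot is not near it.
It also fails if it takes over 210 s, if anything falls off the work surface, if the arm or the gripper's body presses on something with over 40 N, if the wrist force passes 120 N, or if a joint passes its speed limit or range.

## Working session

There is one attempt and no reset: what is moved stays moved. The work goes in short steps, Python scripts to look and compute and a shell command to move; the robot and the scene stay as the last step left them, time stands still between calls to the robot, and variables do not carry over. Pictures are saved under pics/ and viewed, about 12 in all and at most 16, crops included, and the job is handed in when it is done.

```bash
ls; mkdir -p pics
python3 - <<'E'
from station import status, eyes
import cv2, numpy as np
np.set_printoptions(precision=4,suppress=True)
s=status.get_state(); print(s)
for n in ("top","scene","wrist"):
    c=eyes.calibration(n); print(n,c)
for n in ("top","scene"):
    cv2.imwrite(f"pics/{n}0.png",eyes.grab_frame(n))
E
```

```text
pics
{'t': 0.0, 'q': array([-1.0609,  0.3594,  0.011 , -0.0004, -1.2241, -0.2881]), 'qd': array([ 0.0013, -0.0003,  0.0014, -0.0005, -0.0004,  0.0017]), 'joint_efforts': array([  0.0018, -58.2714,  29.3058,   6.9969,   0.007 ,  -0.0002]), 'eef_pos': array([ 0.1483, -0.658 ,  0.2256]), 'ee_rot': array([-3.1414, -0.0017,  1.7924]), 'force': array([0.731 , 0.0387, 0.5716]), 'moment': array([ 0.0051, -0.0098,  0.0321]), 'width': 0.08778372519941854}
top {'camera_matrix': array([[497.0231,   0.    , 319.3864],
       [  0.    , 497.0231, 193.3925],
       [  0.    ,   0.    ,   1.    ]]), 'cam_to_world': array([[ 0.0197,  0.9976, -0.0667,  0.3969],
       [-0.9997,  0.0189, -0.0127, -0.0341],
       [-0.0114,  0.0669,  0.9977,  1.8653],
       [ 0.    ,  0.    ,  0.    ,  1.    ]])}
scene {'camera_matrix': array([[491.2353,   0.    , 316.9632],
       [  0.    , 491.2353, 194.576 ],
       [  0.    ,   0.    ,   1.    ]]), 'cam_to_world': array([[ 0.6429, -0.5796,  0.5008,  1.2284],
       [ 0.7659,  0.4773, -0.4308, -0.6062],
       [ 0.0107,  0.6605,  0.7507,  1.1525],
       [ 0.    ,  0.    ,  0.    ,  1.    ]])}
wrist {'camera_matrix': array([[312.2268,   0.    , 321.0376],
       [  0.    , 312.2268, 202.9779],
       [  0.    ,   0.    ,   1.    ]]), 'hand_eye': array([[ 1.    , -0.0008,  0.0002,  0.0001],
       [-0.0007, -0.9551, -0.2963, -0.0803],
       [ 0.0004,  0.2963, -0.9551, -0.1581],
       [ 0.    ,  0.    ,  0.    ,  1.    ]])}
```

View pics/top0.png

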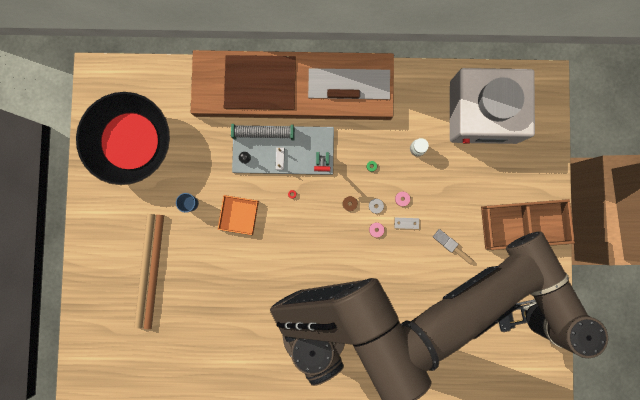

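View pics/scene0.png

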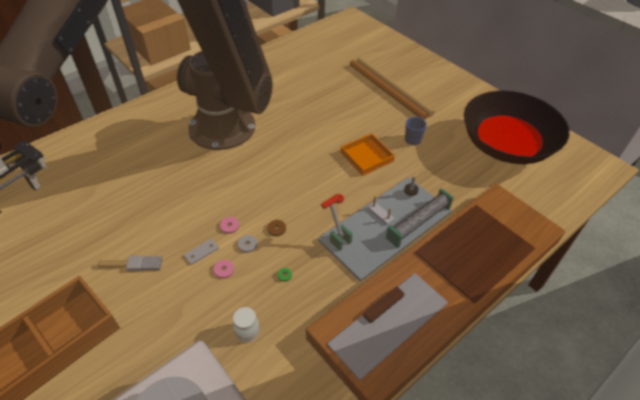

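The top view shows red ring (292,194), green ring (372,166), steel ring (376,206), brown (350,204) and pink (403,199), (377,230) look-alikes, steel plate (407,224), head at (283,150), tray (239,215), cup (187,203), jar (420,146), brush (455,247). I'll enlarge it and compute positions.

```bash
cat > h.py <<'E'
import numpy as np, cv2
from station import status, eyes
from scipy.spatial.transform import Rotation as Ro
np.set_printoptions(precision=4,suppress=True)
def pose(s=None):
    s=s or status.get_state(); T=np.eye(4); T[:3,:3]=Ro.from_euler('xyz',s['ee_rot']).as_matrix(); T[:3,3]=s['eef_pos']; return T
def cam(n):
    c=eyes.calibration(n)
    return c['camera_matrix'], (c['cam_to_world'] if n!='wrist' else pose()@c['hand_eye'])
def grab(n,name=None):
    K,M=cam(n); im=eyes.grab_frame(n)
    if name: cv2.imwrite(f'pics/{name}.png',im)
    return im,K,M
def ray(K,M,uv,z):
    d=np.linalg.inv(K)@[uv[0],uv[1],1]; d=M[:3,:3]@[d[0],-d[1],-d[2]]
    o=M[:3,3]; return o+d*(z-o[2])/d[2]
def proj(K,M,p):
    q=np.linalg.inv(M)@[*p,1]; q=K@[q[0],-q[1],-q[2]]; return q[:2]/q[2]
E
python3 - <<'E'
from h import *
t=cv2.imread('pics/top0.png'); K,M=cam('top')
a=cv2.resize(t[110:270,175:475],None,fx=2.6,fy=2.6,interpolation=cv2.INTER_CUBIC)
cv2.imwrite('pics/top0c.png',a)
for n,uv,z in [('red',(292,194),.012),('green',(372,166),.012),('steel',(376,206),.012),('brown',(350,204),.012),('plate',(407,224),.008),('tray',(239,215),.03),('spindle?',(244,158),.04),('block',(280,158),.027),('lever',(322,168),.14),('cup',(187,203),.075),('jar',(420,146),.08),('brush',(455,247),.01),
 ('hc1',(234,174),.015),('hc2',(334,174),.015)]: print(n,ray(K,M,uv,z))
E
```

```text
red [0.5165 0.0919 0.012 ]
green [ 0.6273 -0.2055  0.012 ]
steel [ 0.4776 -0.2223  0.012 ]
brown [ 0.4832 -0.1254  0.012 ]
plate [ 0.413  -0.3388  0.008 ]
tray [0.4338 0.2849 0.03  ]
spindle? [0.6449 0.2711 0.04  ]
block [0.6492 0.1388 0.027 ]
lever [ 0.6012 -0.0195  0.14  ]
cup [0.4726 0.4668 0.075 ]
jar [ 0.6948 -0.3716  0.08  ]
brush [ 0.3315 -0.5165  0.01  ]
hc1 [0.5873 0.311  0.015 ]
hc2 [ 0.5942 -0.0637  0.015 ]
```

View pics/top0c.png

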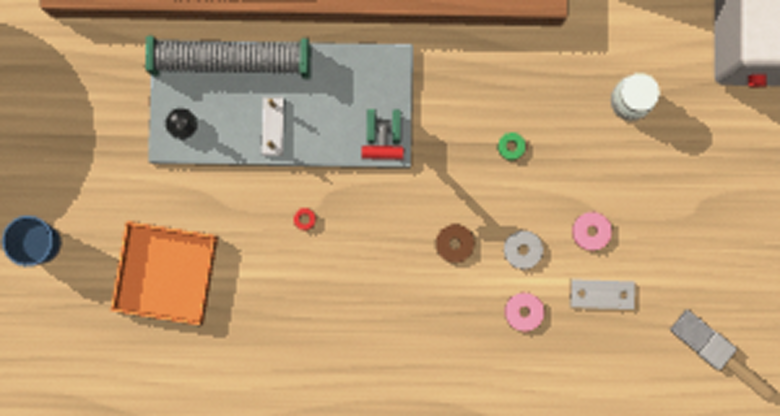

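Steel ring (376,206) is grey with the same size as the brown and pink ones, so it is spacer56; green and red are spacer40/32. There is one plate (steel); the white thing on the head is the seat block. Next: move over to look from close by.

```bash
python3 -m jog '[[30,34,0,0,0,-0.1],[30,34,0,0,0,-0.1],[30,34,0,0,0,0],[30,34,0,0,0,0],[30,34,0,0,0,0],[30,34,0,0,0,0],[30,34,0,0,0,0],[30,34,0,0,0,0],[30,34,0,0,0,0],[30,34,0,0,0,0],[30,34,0,0,0,0],[20,34,0,0,0,0]]' 1 20; python3 -m jog '[[0,0,0,0,0,0],[0,0,0,0,0,0]]'
python3 - <<'E'
from h import *
print(status.get_state()['ee_rot'])
im,K,M=grab('wrist','w1'); im,K,M=grab('top','top1')
E
```

```text
t: 1.3
eef_pos: [0.5035, -0.2342, 0.22]
ee_rot: [-3.136, -0.008, 1.576]
force: [0.1, -0.5, 0.1]
width: 0.0873
t: 1.5
eef_pos: [0.5057, -0.2299, 0.2191]
ee_rot: [-3.135, -0.009, 1.581]
force: [-0.0, 0.5, -0.8]
width: 0.0876
[-3.135  -0.0085  1.5814]
```

View pics/w1.png

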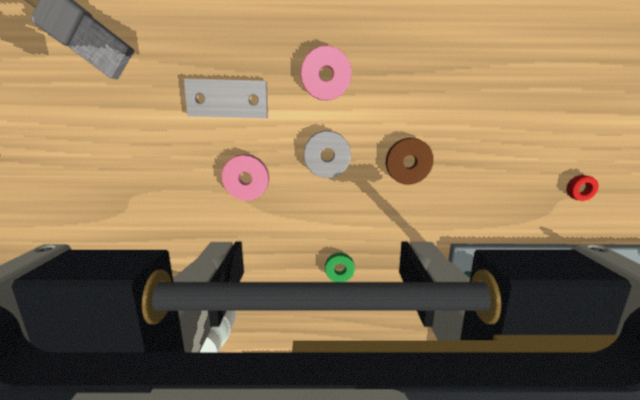

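The wrist view shows plate (226,98), steel ring (328,154), brown (410,160), pinks (326,73), (245,178), green (340,267), red (583,187). I'll locate them by masks.

```bash
cat >> h.py <<'E'
def mask(im,c):
    H=cv2.cvtColor(im,cv2.COLOR_BGR2HSV)
    L=dict(red=[((0,150,70),(6,255,255)),((174,150,70),(180,255,255))],green=[((50,120,50),(75,255,255))],grey=[((0,0,95),(180,28,235))],
      orange=[((7,190,120),(16,255,255))],black=[((0,0,0),(180,110,45))],pink=[((150,60,100),(176,160,255))])[c]
    return sum(cv2.inRange(H,*map(np.array,l)) for l in L)
def outer(im,K,M,c,z,near,rad=40,minA=60):
    m=cv2.morphologyEx(mask(im,c),cv2.MORPH_OPEN,np.ones((3,3)))
    cs,_=cv2.findContours(m,cv2.RETR_EXTERNAL,cv2.CHAIN_APPROX_NONE)
    best=None
    for k in cs:
        if cv2.contourArea(k)<minA: continue
        u=k[:,0].mean(0)
        if np.hypot(*(u-near))<rad:
            if best is None or cv2.contourArea(k)>cv2.contourArea(best): best=k
    if best is None: return None
    P=np.array([ray(K,M,u,z)[:2] for u in best[:,0].astype(float)])*1000
    r=cv2.minAreaRect(P.astype(np.float32)); return P,r
E
python3 - <<'E'
from h import *
im=cv2.imread('pics/w1.png'); K,M=cam('wrist')
for n,c,uv,z in [('56','grey',(328,154),.012),('green','green',(340,267),.012),('red','red',(583,187),.012),('plate','grey',(226,98),.008),('pink','pink',(245,178),.012),('pink','pink',(326,73),.012)]:
    o=outer(im,K,M,c,z,uv); print(n, o and o[1])
E
```

```text
56 ((476.9236145019531, -222.8013458251953), (52.46503829956055, 52.77463912963867), 0.5116171836853027)
green ((625.1439208984375, -203.6675262451172), (42.31993865966797, 35.44190216064453), 0.8074860572814941)
red ((515.7556762695312, 88.19287109375), (30.054290771484375, 38.23997116088867), 0.44554078578948975)
plate ((416.1565856933594, -336.26837158203125), (89.8372573852539, 38.62547302246094), 89.11041259765625)
pink ((505.4539794921875, -319.9300231933594), (53.512725830078125, 54.651817321777344), 43.66799545288086)
pink ((389.220458984375, -225.20950317382812), (53.45695495605469, 53.47836685180664), 0.6227109432220459)
```

View pics/top1.png

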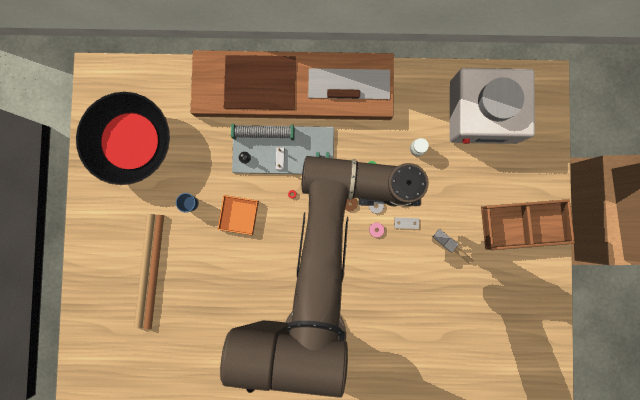

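No parts were hidden under the arm. So the job is spacers 56, 40 and 32, plus the steel plate. Going over the spindle.

```bash
python3 -m jog '[[12,42,0,0,0,0],[12,42,0,0,0,0],[12,42,0,0,0,0],[12,42,0,0,0,0],[12,42,0,0,0,0],[12,42,0,0,0,0],[12,42,0,0,0,0],[12,42,0,0,0,0],[12,42,0,0,0,0],[12,42,0,0,0,0],[12,42,0,0,0,0],[8,37,0,-0.006,-0.008,0.008]]' ; python3 -m jog '[[0,0,0,0,0,0],[0,0,0,0,0,0]]'
python3 - <<'E'
from h import *
s=status.get_state(); print(s['eef_pos'],s['ee_rot'])
im,K,M=grab('wrist','w2')
for p in [(.6466,.269,.093),(.6466,.269,.041),(.649,.139,.027),(.649,.139,.072)]: print(proj(K,M,p))
E
```

```text
t: 2.8
eef_pos: [0.6455, 0.2645, 0.2203]
ee_rot: [3.14, -0.001, 1.555]
force: [-0.5, -0.6, 0.2]
width: 0.0877
t: 3.0
eef_pos: [0.6466, 0.2663, 0.2183]
ee_rot: [3.141, -0.0, 1.556]
force: [0.4, -0.3, 0.1]
width: 0.0877
[0.6466 0.2663 0.2183] [ 3.1409 -0.      1.5564]
[323.746  195.1538]
[323.3749 182.2648]
[210.1781 182.9525]
[195.0742 193.4461]
```

View pics/w2.png

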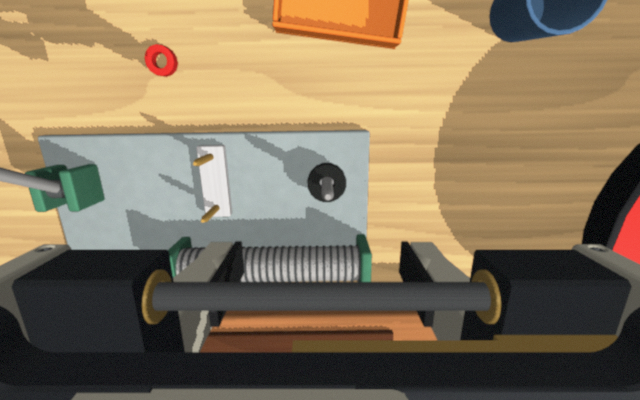

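Head view: bush at (327,182), spindle tip ~(328,196), block (213,181), pins' tops ~(196,163) and (203,219).

Run:
```python
from h import *
im=cv2.imread('pics/w2.png'); K,M=cam('wrist')
cv2.imwrite('pics/w2c.png',cv2.resize(im[125:245,30:380],None,fx=2.28,fy=2.28,interpolation=cv2.INTER_CUBIC))
o=outer(im,K,M,'black',.041,(327,182),25); print('bush',o and o[1])
g=cv2.cvtColor(im,cv2.COLOR_BGR2HSV)
m=cv2.inRange(g,np.array((0,0,205)),np.array((180,30,255)))
cs,_=cv2.findContours(m[140:225,185:240],cv2.RETR_EXTERNAL,cv2.CHAIN_APPROX_NONE)
k=max(cs,key=cv2.contourArea); P=np.array([ray(K,M,u+[185,140],.027)[:2] for u in k[:,0].astype(float)])*1000
print('block',cv2.minAreaRect(P.astype(np.float32)))
# front edge of base: hue/sat change per column
pts=[]
for c in range(60,360,10):
    col=g[115:150,c]; r=[i for i in range(35) if col[i,1]<45 and col[i,2]>120]
    if r: pts.append(ray(K,M,(c,115+r[0]),.015)[:2])
pts=np.array(pts); a=np.polyfit(pts[:,1],pts[:,0],1); res=pts[:,0]-np.polyval(a,pts[:,1]); k=abs(res)<.003
a=np.polyfit(pts[k,1],pts[k,0],1); print('front slope dx/dy',a,k.sum(),len(k))
```

```text
bush ((637.2765502929688, 261.8636474609375), (13.633477210998535, 25.905046463012695), 60.696502685546875)
block ((648.5279541015625, 143.15792846679688), (81.43094635009766, 28.718111038208008), 0.0703449696302414)
front slope dx/dy [-0.0032  0.5947] 30 30
```

View pics/w2c.png

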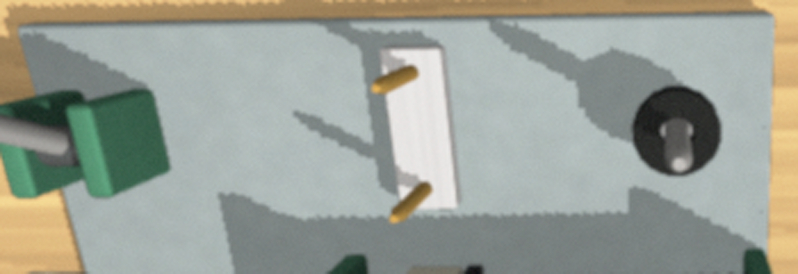

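Run:
```python
from h import *
K,M=cam('wrist')
print('bush',ray(K,M,(326.9,182.5),.041),'sp top',ray(K,M,(328.5,196.3),.092))
c=lambda x,y:(x/2.28+30-.3,y/2.28+125-.3)
for n,u,z in [('pin far top',c(401,214),.07),('pin near top',c(380,86),.07),('near base',c(412,72),.027),('far base',c(426,187),.027)]: print(n,ray(K,M,u,z))
```

```text
bush [0.6468 0.2727 0.041 ] sp top [0.648  0.2733 0.092 ]
pin far top [0.6767 0.1453 0.07  ]
pin near top [0.6177 0.1435 0.07  ]
near base [0.6182 0.1427 0.027 ]
far base [0.6776 0.1429 0.027 ]
```

Spindle ≈ (0.6475, 0.273), head origin ≈ (0.648, 0.1435), yaw ≈ 0. Descend to the bush, grip and lift.

```bash
python3 -m jog '[[1,7,-30,0,0,0.014],[0,0,-35,0,0,0],[0,0,-35,0,0,0],[0,0,-30,0,0,0],[0,0,-25,0,0,0],[0,0,-16,0,0,0],[0,0,0,0,0,0]]' 1 25
python3 - <<'E'
from h import *
s=status.get_state(); print(s['eef_pos'],s['ee_rot'],s['force'])
E
```

```text
t: 3.75
eef_pos: [0.6493, 0.2593, 0.0461]
ee_rot: [3.136, -0.003, 1.556]
force: [-0.4, -0.2, -0.3]
width: 0.0875
[0.6493 0.2593 0.0461] [ 3.1365 -0.0031  1.5563] [-0.3851 -0.2095 -0.3148]
```

```bash
python3 -m jog '[[-2,14,-8,0,0,0.014],[0,0,-8,0,0,0],[0,0,0,0,0,0]]'; python3 -m jog '[[0,0,0,0,0,0]]'
```

```text
t: 4.05
eef_pos: [0.6489, 0.2718, 0.0322]
ee_rot: [3.134, -0.004, 1.568]
force: [0.0, -0.5, 0.3]
width: 0.0876
t: 4.15
eef_pos: [0.6494, 0.2719, 0.033]
ee_rot: [3.133, -0.005, 1.568]
force: [0.3, 0.4, 0.5]
width: 0.0875
```

```bash
python3 -m jog '[[-1,1,-2,0.006,0.004,0],[0,0,0,0,0,0],[0,0,0,0,0,0],[0,0,0,0,0,0],[0,0,0,0,0,0],[0,0,0,0,0,0]]' 0 25; python3 -m jog '[[0,0,15,0,0,0],[0,0,20,0,0,0],[0,0,20,0,0,0],[0,0,20,0,0,0],[0,0,25,0,0,0],[0,0,30,0,0,0]]'
```

```text
t: 4.75
eef_pos: [0.6492, 0.2735, 0.0332]
ee_rot: [3.135, -0.013, 1.568]
force: [0.3, -1.2, 0.2]
width: 0.0453
t: 5.35
eef_pos: [0.6464, 0.2716, 0.1674]
ee_rot: [3.141, -0.009, 1.568]
force: [0.8, 0.1, -0.0]
width: 0.0423
```

```bash
python3 -m jog '[[-35,3,0,0,0.009,0],[-38,3,0,0,0,0],[-38,3,0,0,0,0],[-38,3,0,0,0,0],[-35,3,-10,0,0,0],[-28,2,-20,0,0,0],[0,0,-20,0,0,0],[0,0,-20,0,0,0],[0,0,-20,0,0,0],[0,0,-20,0,0,0],[0,0,-12,0,0,0],[0,0,0,0,0,0]]'
```

```text
t: 6.55
eef_pos: [0.4319, 0.2922, 0.0636]
ee_rot: [3.128, -0.029, 1.571]
force: [0.0, -0.8, -0.0]
width: 0.0424
```

```bash
python3 -m jog '[[2,-4,-15,-0.029,0.0135,0],[0,0,-15,0,0,0],[0,0,-6,0,0,0],[0,0,0,0,0,0]]'; python3 -m jog '[[0,0,0,0,0,0],[0,0,0,0,0,0],[0,0,0,0,0,0],[0,0,15,0,0,0],[0,0,25,0,0,0],[0,0,40,0,0,0],[0,0,40,0,0,0]]' 0.7
python3 - <<'E'
from h import *
im,K,M=grab('wrist','w3'); im,K,M=grab('top','top3')
E
```

```text
t: 6.95
eef_pos: [0.4364, 0.2904, 0.0312]
ee_rot: [3.138, -0.003, 1.572]
force: [-0.7, -0.4, 0.6]
width: 0.0419
t: 7.65
eef_pos: [0.4347, 0.2883, 0.1538]
ee_rot: [3.142, 0.002, 1.572]
force: [0.4, 0.7, 0.1]
width: 0.0614
```

View pics/w3.png

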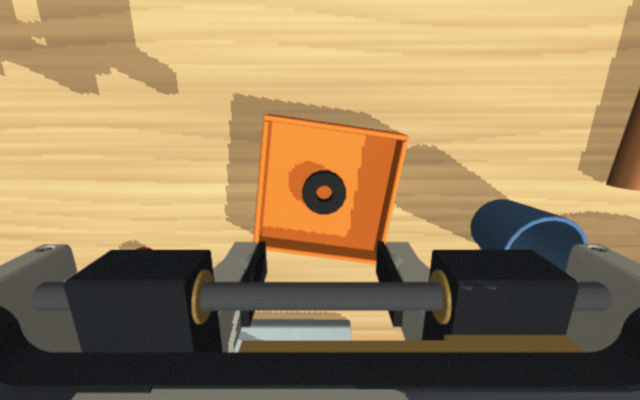

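Bush lies flat mid-tray at (324,192). Next the steel ring.

```bash
python3 -m jog '[[3,-43,5,0,0,0],[3,-43,0,0,0,0],[3,-43,0,0,0,0],[3,-43,0,0,0,0],[4,-43,0,0,0,0],[4,-43,0,0,0,0],[4,-43,0,0,0,0],[4,-43,0,0,0,0],[4,-43,0,0,0,0],[4,-43,0,0,0,0],[4,-43,0,0,0,0],[2,-33,0,0,0,0]]' 0.8; python3 -m jog '[[0,0,0,0,0,0],[0,0,0,0,0,0]]'
cat >> h.py <<'E'
def see(name,c,z,guess,rad=45):
    s=status.get_state(); im,K,M=grab('wrist',name); uv=proj(K,M,(*guess,z))
    o=outer(im,K,M,c,z,uv,rad); print('TCP',s['eef_pos']*1000,'rot',s['ee_rot'],'uv',uv)
    if o: print(c,o[1],'move',np.array(o[1][0])-s['eef_pos'][:2]*1000)
    e=s['ee_rot']; R=Ro.from_euler('xyz',e).as_matrix(); D=Ro.from_euler('xyz',[np.pi,0,np.pi/2+.004]).as_matrix()
    print('turn fix',Ro.from_matrix(D@R.T).as_rotvec())
E
python3 -c "
from h import *
see('w4','grey',.012,(.477,-.223))"
```

```text
t: 8.95
eef_pos: [0.4787, -0.2288, 0.1714]
ee_rot: [3.118, -0.014, 1.583]
force: [0.9, -0.1, 0.5]
width: 0.0702
t: 9.15
eef_pos: [0.4781, -0.2328, 0.1712]
ee_rot: [3.119, -0.014, 1.577]
force: [0.2, 0.6, 0.3]
width: 0.07
TCP [ 478.0691 -232.7797  171.1654] rot [ 3.1188 -0.0138  1.5773] uv [328.2103 182.1269]
grey ((477.56561279296875, -221.5516815185547), (53.80366897583008, 53.36515808105469), 0.2797919809818268) move [-0.5035 11.228 ]
turn fix [-0.0139  0.0227 -0.0024]
```

```bash
python3 -m jog '[[0,11,-30,-0.014,0.023,0],[0,0,-35,0,0,0],[0,0,-35,0,0,0],[0,0,-30,0,0,0],[0,0,-15,0,0,0],[0,0,0,0,0,0]]'; python3 -c "
from h import *
see('w5','grey',.012,(.477,-.222))"
```

```text
t: 9.8
eef_pos: [0.48, -0.2145, 0.0254]
ee_rot: [3.134, 0.002, 1.587]
force: [-0.4, -0.4, 0.9]
width: 0.0703
TCP [ 480.0034 -214.4683   25.4057] rot [3.1343 0.0016 1.5872] uv [308.264 241.136]
grey ((477.7649841308594, -221.28598022460938), (54.21238708496094, 53.42812728881836), 1.0170669555664062) move [-2.2384 -6.8177]
turn fix [ 0.0016  0.0074 -0.0124]
```

```bash
python3 -m jog '[[-2,-7,-10,0.002,0.007,-0.012],[0,0,-10,0,0,0],[0,0,0,0,0,0]]';python3 -m jog '[[0,0,0,0,0,0]]'
```

```text
t: 10.15
eef_pos: [0.481, -0.2211, 0.008]
ee_rot: [3.135, 0.0, 1.577]
force: [-0.1, -0.4, -0.5]
width: 0.0698
t: 10.25
eef_pos: [0.4812, -0.2213, 0.0082]
ee_rot: [3.135, 0.0, 1.577]
force: [0.4, 0.3, 0.3]
width: 0.0697
```

```bash
python3 -m jog '[[-3,0,-4,0,0.006,-0.003],[0,0,0,0,0,0]]';python3 -m jog '[[0,0,0,0,0,0],[0,0,0,0,0,0],[0,0,0,0,0,0],[0,0,0,0,0,0]]' 0 30;python3 -m jog '[[0,0,20,0,0,0],[0,0,30,0,0,0],[0,0,40,0,0,0],[0,0,40,0,0,0],[0,0,40,0,0,0],[0,0,20,0,0,0]]'
```

```text
t: 10.45
eef_pos: [0.4784, -0.2215, 0.0047]
ee_rot: [3.14, 0.0, 1.573]
force: [-0.6, 0.6, -0.3]
width: 0.0702
t: 10.85
eef_pos: [0.4785, -0.2216, 0.005]
ee_rot: [3.139, 0.0, 1.573]
force: [-0.1, -0.3, -2.0]
width: 0.0547
t: 11.45
eef_pos: [0.4726, -0.2207, 0.1971]
ee_rot: [-3.132, -0.001, 1.572]
force: [-0.1, -0.0, -2.9]
width: 0.0551
```

```bash
python3 -m jog '[[14,41,0,0,-0.01,0],[14,41,0,0,0,0],[14,41,0,0,0,0],[14,41,0,0,0,0],[14,41,0,0,0,0],[14,41,0,0,0,0],[14,41,0,0,0,0],[14,41,0,0,0,0],[14,41,0,0,0,0],[14,41,0,0,0,0],[14,41,0,0,0,0],[14,41,0,0,0,0]]'; python3 -m jog '[[0,0,-20,0,0,0],[0,0,-20,0,0,0],[0,0,0,0,0,0]]'
python3 - <<'E'
from h import *
s=status.get_state(); im,K,M=grab('wrist','w6'); print(s['eef_pos'],s['ee_rot'])
for p in [(.6475,.273,.093),(.6475,.273,.027)]: print(proj(K,M,p))
cv2.imwrite('pics/w6c.png',cv2.resize(im[120:360,160:480],None,fx=2.4,fy=2.4,interpolation=cv2.INTER_CUBIC))
E
```

```text
t: 12.65
eef_pos: [0.6406, 0.2862, 0.2007]
ee_rot: [3.136, -0.002, 1.563]
force: [0.5, -0.5, -0.9]
width: 0.055
t: 12.95
eef_pos: [0.6406, 0.2928, 0.1562]
ee_rot: [3.139, -0.001, 1.568]
force: [-1.1, -0.1, -2.2]
width: 0.0548
[0.6406 0.2928 0.1562] [ 3.1387 -0.0006  1.568 ]
[294.6856 226.0899]
[300.2046 200.7043]
```

View pics/w6c.png

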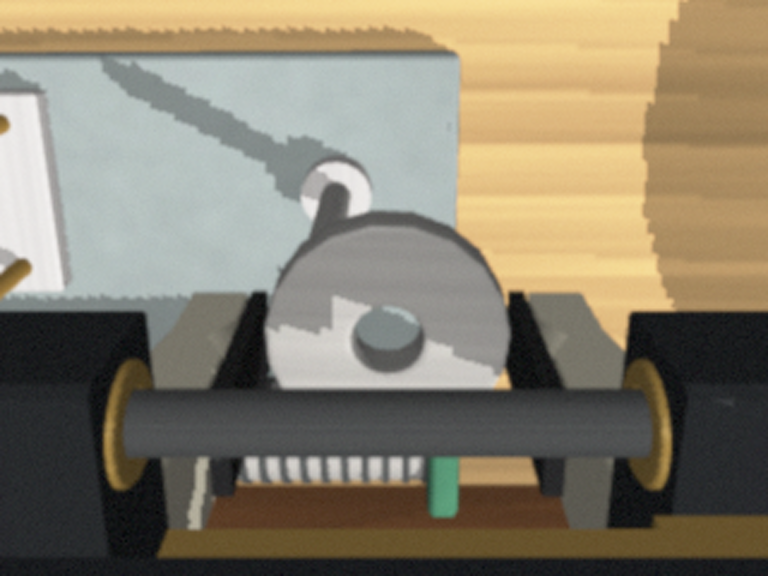

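The shoulder is at (300,199.6), 1 px from prediction; the held ring's bore is at (321,260). Checking the bore's offset from TCP.

Run:
```python
from h import *
s=status.get_state(); K,M=cam('wrist'); p=ray(K,M,(321.2,260.4),s['eef_pos'][2]+.007); print((p-s['eef_pos'])*1000)
q=ray(K,M,(299.8,199.4),.027); print(q,'move',(q-p)*1000)
```

```text
[-1.1723  0.2713  7.    ]
[0.6477 0.2726 0.027 ] move [   7.5087  -20.5078 -137.9746]
```

```bash
python3 -m jog '[[8,-20,-25,0,0,0],[0,0,-20,0,0,0],[0,0,0,0,0,0]]'; python3 -m jog '[[0,0,0,0,0,0]]'; python3 -c "
from h import *
see('w7','grey',.012,(.6,-.5))"
```

```text
t: 13.3
eef_pos: [0.651, 0.2723, 0.1161]
ee_rot: [3.133, -0.003, 1.569]
force: [0.1, 0.5, -1.4]
width: 0.0547
t: 13.4
eef_pos: [0.6516, 0.2721, 0.1177]
ee_rot: [3.132, -0.003, 1.568]
force: [0.0, 1.2, -1.1]
width: 0.0549
TCP [651.6162 272.0711 117.7263] rot [ 3.1316 -0.0033  1.5684] uv [-614.1578  142.8493]
turn fix [-0.0033  0.01    0.0065]
```

```bash
python3 -m jog '[[-3,0,-8,-0.003,0.01,0.006],[0,0,-5,0,0,0],[0,0,0,0,0,0]]'; python3 -m jog '[[0,0,0,0,0,0]]'
```

```text
t: 13.75
eef_pos: [0.6495, 0.2733, 0.1076]
ee_rot: [3.138, -0.003, 1.575]
force: [0.1, -0.7, -1.0]
width: 0.0548
t: 13.85
eef_pos: [0.6495, 0.2735, 0.1078]
ee_rot: [3.138, -0.003, 1.576]
force: [-0.3, -0.0, -2.5]
width: 0.0551
```

```bash
python3 -m jog '[[-1,-1,-8,-0.003,0.003,0],[0,0,-8,0,0,0],[0,0,-5,0,0,0]]'; python3 -m jog '[[0,0,0,0,0,0]]'
```

```text
t: 14.15
eef_pos: [0.6488, 0.2729, 0.0864]
ee_rot: [3.14, -0.001, 1.576]
force: [-0.8, -0.3, -2.3]
width: 0.0551
t: 14.25
eef_pos: [0.6482, 0.2725, 0.0849]
ee_rot: [3.141, 0.0, 1.576]
force: [-0.2, -0.4, -1.8]
width: 0.0553
```

```bash
python3 -m jog '[[0,0,-10,0,0,0],[0,0,-10,0,0,0],[0,0,-8,0,0,0],[0,0,0,0,0,0]]'; python3 -m jog '[[0,0,0,0,0,0]]'
```

```text
t: 14.65
eef_pos: [0.6479, 0.2723, 0.0537]
ee_rot: [-3.141, 0.001, 1.576]
force: [0.2, -0.1, -1.6]
width: 0.055
t: 14.75
eef_pos: [0.6479, 0.2722, 0.0533]
ee_rot: [-3.141, 0.001, 1.576]
force: [0.7, -0.1, -2.0]
width: 0.0552
```

```bash
python3 -m jog '[[1,0,-10,0,0,0],[0,0,-8,0,0,0],[0,0,0,0,0,0]]'; python3 -m jog '[[0,0,0,0,0,0],[0,0,0,0,0,0],[0,0,0,0,0,0],[0,0,0,0,0,0]]' 0.85;python3 -m jog '[[0,0,25,0,0,0],[0,0,30,0,0,0],[0,0,35,0,0,0],[0,0,35,0,0,0],[0,0,20,0,0,0],[0,0,0,0,0,0]]'
python3 - <<'E'
from h import *
s=status.get_state(); im,K,M=grab('wrist','w8'); print(s['eef_pos'],s['ee_rot'])
cv2.imwrite('pics/w8c.png',cv2.resize(im[100:340,160:480],None,fx=2.4,fy=2.4,interpolation=cv2.INTER_CUBIC))
E
```

```text
t: 15.05
eef_pos: [0.6492, 0.2724, 0.0343]
ee_rot: [-3.141, 0.0, 1.576]
force: [0.1, -0.6, -1.5]
width: 0.0549
t: 15.45
eef_pos: [0.6503, 0.2729, 0.0355]
ee_rot: [3.14, -0.0, 1.576]
force: [0.7, 0.8, -0.8]
width: 0.0737
t: 16.05
eef_pos: [0.6497, 0.2721, 0.1874]
ee_rot: [3.139, -0.0, 1.576]
force: [-0.0, 0.9, -0.3]
width: 0.0745
[0.6497 0.2721 0.1874] [ 3.1387 -0.0002  1.5764]
```

View pics/w8c.png

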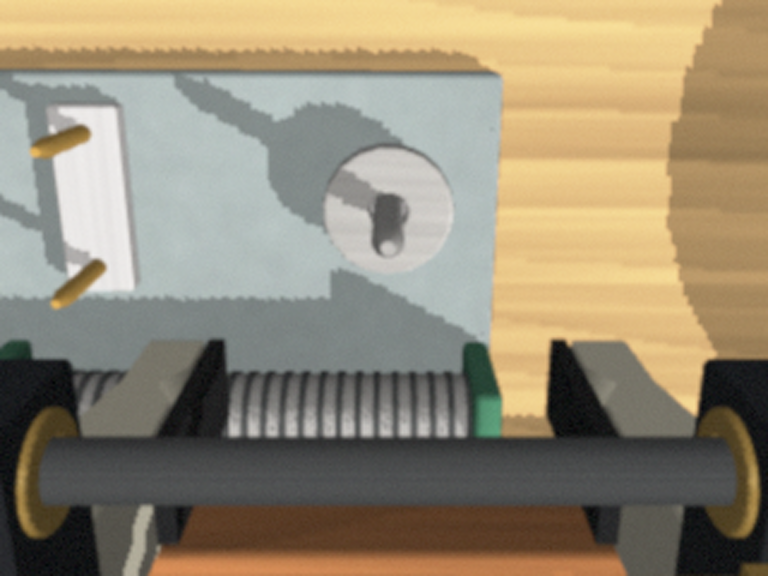

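Ring 56 is seated at (322,188) with the spindle through it. Next the green ring.

```bash
python3 -m jog '[[-2,-40,8,0,0,0],[-2,-42,0,0,0,0],[-2,-42,0,0,0,0],[-2,-42,0,0,0,0],[-2,-42,0,0,0,0],[-2,-42,0,0,0,0],[-2,-42,0,0,0,0],[-2,-42,0,0,0,0],[-2,-42,0,0,0,0],[-2,-42,0,0,0,0],[-2,-38,0,0,0,0],[-2,-20,0,0,0,0]]' 0.7; python3 -m jog '[[0,0,0,0,0,0],[0,0,0,0,0,0]]'; python3 -c "
from h import *
see('w9','green',.012,(.625,-.204))"
```

```text
t: 17.3
eef_pos: [0.6148, -0.2182, 0.18]
ee_rot: [-3.127, 0.001, 1.582]
force: [0.2, 0.2, 0.8]
width: 0.0613
t: 17.5
eef_pos: [0.6128, -0.2211, 0.1773]
ee_rot: [-3.123, 0.0, 1.577]
force: [0.4, 0.2, -0.4]
width: 0.0616
TCP [ 612.7953 -221.1262  177.2592] rot [-3.1229  0.0002  1.5771] uv [336.7512 198.9784]
green ((626.4349975585938, -202.574951171875), (38.14534378051758, 36.82944869995117), 0.4110487401485443) move [13.6396 18.5513]
turn fix [ 0.0003 -0.0187 -0.0023]
```

```bash
python3 -m jog '[[13,18,-30,0,-0.019,0],[0,0,-35,0,0,0],[0,0,-35,0,0,0],[0,0,-30,0,0,0],[0,0,-15,0,0,0],[0,0,0,0,0,0]]'; python3 -c "
from h import *
see('w10','green',.012,(.626,-.203))"
```

```text
t: 18.15
eef_pos: [0.6274, -0.1943, 0.0281]
ee_rot: [3.137, 0.0, 1.586]
force: [-0.2, 0.1, 0.4]
width: 0.0613
TCP [ 627.4494 -194.2623   28.084 ] rot [3.1373 0.0001 1.5859] uv [306.4065 241.6909]
green ((625.84765625, -202.404296875), (40.374610900878906, 37.34598159790039), 0.9233593940734863) move [-1.6017 -8.142 ]
turn fix [ 0.0001  0.0043 -0.0111]
```

```bash
python3 -m jog '[[-2,-8,-10,0,0.004,-0.011],[-1,0,-12,0,0,0],[0,0,0,0,0,0]]';python3 -m jog '[[0,0,0,0,0,0]]'
```

```text
t: 18.5
eef_pos: [0.627, -0.2018, 0.0086]
ee_rot: [3.136, 0.001, 1.576]
force: [-0.6, -0.7, 0.2]
width: 0.0615
t: 18.6
eef_pos: [0.6273, -0.202, 0.0089]
ee_rot: [3.135, 0.001, 1.576]
force: [-0.1, 0.2, 0.2]
width: 0.0612
```

```bash
python3 -m jog '[[-2,0,-4,0,0.006,0],[0,0,0,0,0,0]]';python3 -m jog '[[0,0,0,0,0,0],[0,0,0,0,0,0],[0,0,0,0,0,0],[0,0,0,0,0,0],[0,0,0,0,0,0]]' 0 25;python3 -m jog '[[0,0,20,0,0,0],[0,0,30,0,0,0],[0,0,40,0,0,0],[0,0,40,0,0,0],[0,0,40,0,0,0],[0,0,20,0,0,0]]'
```

```text
t: 18.8
eef_pos: [0.6256, -0.2022, 0.0055]
ee_rot: [3.14, 0.001, 1.576]
force: [-0.1, 0.9, -0.1]
width: 0.0617
t: 19.3
eef_pos: [0.6261, -0.2023, 0.0064]
ee_rot: [3.139, 0.001, 1.576]
force: [-0.2, 0.6, -1.0]
width: 0.038
t: 19.9
eef_pos: [0.6212, -0.2018, 0.198]
ee_rot: [-3.133, 0.0, 1.575]
force: [1.7, -0.4, -0.0]
width: 0.0389
```

```bash
python3 -m jog '[[3,38,2,0,-0.008,0],[3,38,0,0,0,0],[3,38,0,0,0,0],[3,38,0,0,0,0],[3,38,0,0,0,0],[3,38,0,0,0,0],[3,38,0,0,0,0],[3,38,0,0,0,0],[3,38,0,0,0,0],[3,38,0,0,0,0],[3,38,0,0,0,0],[2,36,0,0,0,0]]'; python3 -m jog '[[0,0,-20,0,0,0],[0,0,-20,0,0,0],[0,0,0,0,0,0]]'
cat >> h.py <<'E'
def bore(name,c,guess_uv):
    """held ring: bore's hole in the ring mask -> position rel. to TCP"""
    s=status.get_state(); im,K,M=grab('wrist',name); print('TCP',s['eef_pos']*1000,s['ee_rot'])
    m=mask(im,c); cs,h=cv2.findContours(m,cv2.RETR_CCOMP,cv2.CHAIN_APPROX_NONE)
    for k,hh in zip(cs,h[0]):
        if cv2.contourArea(k)>150 :
            (u,v),(a,b),_=cv2.minAreaRect(k); 
            if np.hypot(u-guess_uv[0],v-guess_uv[1])<40: p=ray(K,M,(u,v),s['eef_pos'][2]+.007); print('hole' if hh[3]>=0 else 'outer',(u,v),(a,b),(p-s['eef_pos'])[:2]*1000)
E
python3 -c "
from h import *
bore('w11','green',(321,260))
see('w11b','black',.2,(0,0))"
```

```text
t: 21.1
eef_pos: [0.6558, 0.2646, 0.2071]
ee_rot: [3.131, -0.0, 1.568]
force: [1.0, -0.6, -0.4]
width: 0.0387
t: 21.4
eef_pos: [0.6551, 0.2713, 0.1652]
ee_rot: [3.131, -0.001, 1.574]
force: [-0.0, 0.0, -0.9]
width: 0.0386
TCP [655.0588 271.2882 165.1859] [ 3.1311 -0.0011  1.574 ]
outer (320.9999694824219, 253.5) (71.99998474121094, 56.99999237060547) [-5.327   0.1422]
hole (321.0000305175781, 258.5000305175781) (23.33452033996582, 23.33452033996582) [-2.3555  0.1537]
TCP [655.7864 271.2941 166.8832] rot [ 3.1294 -0.0016  1.574 ] uv [1735.6974 3279.5575]
turn fix [-0.0016  0.0122  0.0008]
```

```bash
python3 -m jog '[[-8,1,-25,-0.002,0.012,0],[-1,0,-22,0,0,0],[0,0,0,0,0,0]]'; python3 -m jog '[[0,0,0,0,0,0]]'
python3 - <<'E'
from h import *
s=status.get_state(); im,K,M=grab('wrist','w12'); print(s['eef_pos'],s['ee_rot'])
cv2.imwrite('pics/w12c.png',cv2.resize(im[180:330,220:420],None,fx=3,fy=3,interpolation=cv2.INTER_CUBIC))
print(proj(K,M,(.6477,.2726,.093)),proj(K,M,s['eef_pos']+[0,0,.007]))
E
```

```text
t: 21.8
eef_pos: [0.6499, 0.272, 0.1259]
ee_rot: [3.133, -0.004, 1.573]
force: [-0.6, -0.6, -0.7]
width: 0.0385
t: 21.9
eef_pos: [0.6509, 0.2719, 0.1277]
ee_rot: [3.132, -0.004, 1.573]
force: [0.4, 0.3, 0.1]
width: 0.0387
[0.6509 0.2719 0.1277] [ 3.1315 -0.0044  1.5725]
[321.5629 227.4862] [320.7413 262.421 ]
```

View pics/w12c.png

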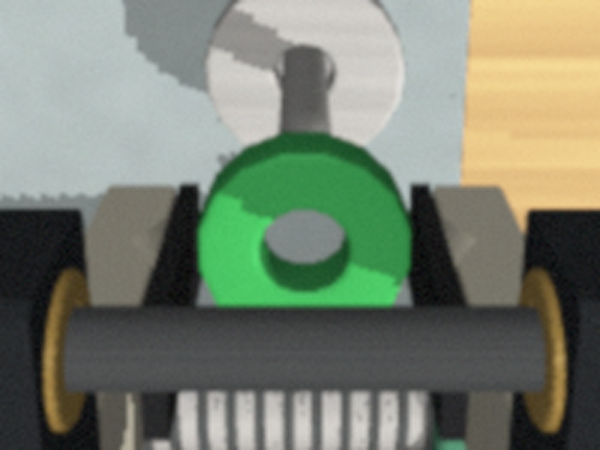

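Bore rim centre is (321.7,263), essentially on the TCP axis. Target TCP (0.648, 0.2725).

```bash
python3 -m jog '[[-3,0,-8,-0.004,0.01,0],[-1,0,-12,0,0,0],[0,0,0,0,0,0]]'; python3 -m jog '[[0,0,0,0,0,0]]'
```

```text
t: 22.25
eef_pos: [0.648, 0.2723, 0.1098]
ee_rot: [3.138, -0.003, 1.572]
force: [-0.4, 0.1, -0.5]
width: 0.0386
t: 22.35
eef_pos: [0.6481, 0.2723, 0.1098]
ee_rot: [3.138, -0.003, 1.572]
force: [-0.4, -0.1, 0.0]
width: 0.0388
```

```bash
python3 -m jog '[[0,0,-8,-0.003,0.003,0],[0,0,-10,0,0,0],[0,0,-6,0,0,0],[0,0,0,0,0,0]]'; python3 -m jog '[[0,0,0,0,0,0]]'
```

```text
t: 22.75
eef_pos: [0.6479, 0.2723, 0.0834]
ee_rot: [-3.141, 0.001, 1.572]
force: [-0.7, -0.7, 0.1]
width: 0.0388
t: 22.85
eef_pos: [0.6479, 0.2722, 0.083]
ee_rot: [-3.141, 0.001, 1.572]
force: [0.4, 0.4, 0.4]
width: 0.0385
```

```bash
python3 -m jog '[[0,0,-12,0,0,0],[0,0,-12,0,0,0],[0,0,-10,0,0,0],[0,0,0,0,0,0]]'; python3 -m jog '[[0,0,0,0,0,0],[0,0,0,0,0,0],[0,0,0,0,0,0],[0,0,0,0,0,0]]' 0.7;python3 -m jog '[[0,0,25,0,0,0],[0,0,30,0,0,0],[0,0,35,0,0,0],[0,0,35,0,0,0],[0,0,10,0,0,0],[0,0,0,0,0,0]]'; python3 -c "
from h import *
see('w13','green',.051,(.6477,.2726))"
```

```text
t: 23.25
eef_pos: [0.6474, 0.2721, 0.046]
ee_rot: [-3.14, 0.001, 1.572]
force: [-0.4, 0.9, -0.6]
width: 0.0387
t: 23.65
eef_pos: [0.6482, 0.2723, 0.0463]
ee_rot: [-3.141, 0.001, 1.572]
force: [0.2, -0.1, 1.1]
width: 0.0602
t: 24.25
eef_pos: [0.6475, 0.2717, 0.1876]
ee_rot: [3.141, 0.0, 1.572]
force: [0.2, 0.5, -0.4]
width: 0.0616
TCP [647.4962 271.6869 187.5963] rot [3.1408 0.0005 1.5721] uv [321.9099 192.211 ]
green ((647.8064575195312, 272.096435546875), (38.4921875, 36.38126754760742), 1.1532776355743408) move [0.3103 0.4096]
turn fix [0.0005 0.0008 0.0026]
```

Green is seated (centre within 0.5 mm). Next the red ring.

```bash
python3 -m jog '[[-26,-35,0,0,0,0],[-26,-35,0,0,0,0],[-26,-35,0,0,0,0],[-26,-35,0,0,0,0],[-24,-33,0,0,0,0],[0,0,0,0,0,0],[0,0,0,0,0,0]]' 0.6; python3 -c "
from h import *
see('w14','red',.012,(.5157,.089))"
```

```text
t: 25.0
eef_pos: [0.5086, 0.0909, 0.1745]
ee_rot: [-3.128, 0.007, 1.572]
force: [-0.4, 0.7, -0.3]
width: 0.0524
TCP [508.5706  90.8798 174.4506] rot [-3.1278  0.0075  1.5718] uv [320.2936 194.2337]
red ((515.6260986328125, 94.02186584472656), (30.83849334716797, 29.919063568115234), 0.19961753487586975) move [7.0555 3.1421]
turn fix [ 0.0075 -0.0137  0.003 ]
```

```bash
python3 -m jog '[[7,3,-30,0.007,-0.014,0],[0,0,-35,0,0,0],[0,0,-35,0,0,0],[0,0,-30,0,0,0],[0,0,-15,0,0,0],[0,0,0,0,0,0]]'; python3 -c "
from h import *
see('w15','red',.012,(.5157,.094))"
```

```text
t: 25.65
eef_pos: [0.5186, 0.0982, 0.0215]
ee_rot: [3.141, 0.001, 1.575]
force: [-0.6, 0.3, 0.3]
width: 0.053
TCP [518.6039  98.1915  21.4693] rot [3.1411 0.0009 1.5752] uv [313.6164 244.3739]
red ((514.0184936523438, 93.91390228271484), (33.149234771728516, 29.84530258178711), 1.2738487720489502) move [-4.5854 -4.2776]
turn fix [ 0.0009  0.0005 -0.0004]
```

```bash
python3 -m jog '[[-4,-4,-8,0,0,0],[0,0,-8,0,0,0],[0,0,0,0,0,0]]';python3 -m jog '[[0,0,0,0,0,0]]'
```

```text
t: 26.0
eef_pos: [0.5166, 0.0956, 0.0068]
ee_rot: [3.137, -0.001, 1.577]
force: [-0.0, 0.2, -0.2]
width: 0.0524
t: 26.1
eef_pos: [0.5169, 0.0957, 0.0071]
ee_rot: [3.137, -0.001, 1.577]
force: [-0.3, -0.3, 0.3]
width: 0.0529
```

```bash
python3 -m jog '[[-2,-2,-2,0,0.005,-0.003],[0,0,0,0,0,0]]';python3 -m jog '[[0,0,0,0,0,0],[0,0,0,0,0,0],[0,0,0,0,0,0],[0,0,0,0,0,0],[0,0,0,0,0,0]]' 0 20;python3 -m jog '[[0,0,20,0,0,0],[0,0,30,0,0,0],[0,0,40,0,0,0],[0,0,40,0,0,0],[0,0,40,0,0,0],[0,0,20,0,0,0]]'
```

```text
t: 26.3
eef_pos: [0.5153, 0.0939, 0.006]
ee_rot: [3.141, -0.002, 1.573]
force: [0.1, -0.2, 0.8]
width: 0.0527
t: 26.8
eef_pos: [0.5158, 0.0941, 0.0068]
ee_rot: [3.139, -0.003, 1.573]
force: [0.4, 0.2, -0.9]
width: 0.0304
t: 27.4
eef_pos: [0.5113, 0.0917, 0.1994]
ee_rot: [-3.134, 0.002, 1.573]
force: [-0.1, 0.9, -0.3]
width: 0.0306
```

```bash
python3 -m jog '[[26,35,0,0,-0.008,0],[26,35,0,0,0,0],[26,35,0,0,0,0],[26,35,0,0,0,0],[26,35,-10,0,0,0],[0,0,-20,0,0,0],[0,0,-20,0,0,0],[0,0,0,0,0,0],[0,0,0,0,0,0]]'
python3 - <<'E'
from h import *
s=status.get_state(); im,K,M=grab('wrist','w16'); print(s['eef_pos'],s['ee_rot'])
cv2.imwrite('pics/w16c.png',cv2.resize(im[180:330,220:420],None,fx=3,fy=3,interpolation=cv2.INTER_CUBIC))
print(proj(K,M,(.6477,.2726,.093)),proj(K,M,s['eef_pos']+[0,0,.005]))
E
```

```text
t: 28.3
eef_pos: [0.6462, 0.2746, 0.1524]
ee_rot: [3.133, -0.002, 1.572]
force: [0.2, -0.2, 0.9]
width: 0.0304
[0.6462 0.2746 0.1524] [ 3.1333 -0.0021  1.572 ]
[317.9542 220.7303] [320.7093 260.6158]
```

View pics/w16c.png

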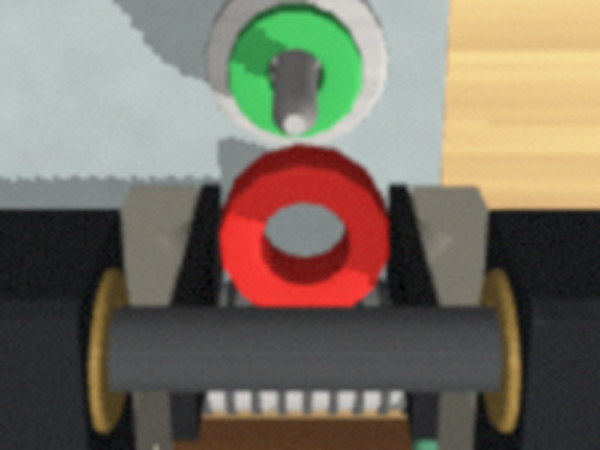

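Red bore at (322,261), within 1 mm of the TCP axis; spindle tip at (318,221), as predicted.

```bash
python3 -m jog '[[0,-2,-20,-0.002,0.008,0],[0,0,-20,0,0,0],[0,0,0,0,0,0]]'; python3 -m jog '[[0,0,0,0,0,0]]'
```

```text
t: 28.65
eef_pos: [0.6469, 0.2723, 0.1145]
ee_rot: [3.138, -0.003, 1.571]
force: [-0.4, 0.1, -0.5]
width: 0.0306
t: 28.75
eef_pos: [0.6473, 0.2721, 0.1154]
ee_rot: [3.137, -0.004, 1.571]
force: [0.2, 1.2, 0.2]
width: 0.0304
```

```bash
python3 -m jog '[[0,0,-12,-0.003,0.004,0],[0,0,-12,0,0,0],[0,0,-6,0,0,0],[0,0,0,0,0,0]]'; python3 -m jog '[[0,0,0,0,0,0]]'
```

```text
t: 29.15
eef_pos: [0.6482, 0.2723, 0.0855]
ee_rot: [3.139, -0.002, 1.571]
force: [0.2, -0.5, 0.0]
width: 0.0304
t: 29.25
eef_pos: [0.6481, 0.2723, 0.0853]
ee_rot: [3.139, -0.002, 1.571]
force: [-0.5, -0.0, -0.0]
width: 0.0303
```

```bash
python3 -m jog '[[0,0,-12,0,0,0],[0,0,-12,0,0,0],[0,0,-2,0,0,0],[0,0,0,0,0,0]]'; python3 -m jog '[[0,0,0,0,0,0],[0,0,0,0,0,0],[0,0,0,0,0,0],[0,0,0,0,0,0]]' 0.6;python3 -m jog '[[0,0,25,0,0,0],[0,0,30,0,0,0],[0,0,35,0,0,0],[0,0,25,0,0,0],[0,0,10,0,0,0],[0,0,0,0,0,0]]'; python3 -c "
from h import *
see('w17','red',.063,(.6477,.2726))"
```

```text
t: 29.65
eef_pos: [0.6485, 0.2726, 0.0577]
ee_rot: [3.138, -0.002, 1.571]
force: [-2.7, 0.8, 7.7]
width: 0.0303
t: 30.05
eef_pos: [0.649, 0.2729, 0.0584]
ee_rot: [3.137, -0.003, 1.572]
force: [-0.1, -0.7, -1.1]
width: 0.0519
t: 30.65
eef_pos: [0.6475, 0.2718, 0.1867]
ee_rot: [3.139, -0.002, 1.571]
force: [-0.4, -0.4, 0.0]
width: 0.0525
TCP [647.5376 271.7825 186.6646] rot [ 3.139  -0.0016  1.571 ] uv [321.5517 195.5869]
red ((647.3457641601562, 272.5627136230469), (29.24427032470703, 29.193496704101562), 0.03123393841087818) move [-0.1919  0.7802]
turn fix [-0.0017  0.0025  0.0038]
```

```bash
python3 -c "
from h import *
print(status.get_state()['q'])"; python3 -m jog '[[-16,-42,2,0,0,0],[-16,-42,0,0,0,0],[-16,-42,0,0,0,0],[-16,-42,0,0,0,0],[-16,-42,0,0,0,0],[-16,-42,0,0,0,0],[-16,-42,0,0,0,0],[-16,-42,0,0,0,0],[-16,-42,0,0,0,0],[-16,-42,0,0,0,0],[-16,-42,0,0,0,0],[-16,-42,0,0,0,0]]';python3 -m jog '[[-10,-30,0,0,0,0],[0,0,0,0,0,0],[0,0,0,0,0,0]]'; python3 -c "
from h import *
print(status.get_state()['q'])
see('w18','grey',.008,(.416,-.336))
K,M=cam('wrist'); im=cv2.imread('pics/w18.png'); o=outer(im,K,M,'grey',.008,proj(K,M,(.416,-.336,.008)))
print(cv2.boxPoints(o[1]))"
```

```text
[ 0.6742  0.4258  0.02    0.0001 -1.1631 -2.2449]
t: 31.9
eef_pos: [0.4353, -0.2458, 0.1643]
ee_rot: [-3.114, 0.004, 1.577]
force: [1.3, -0.7, 0.4]
width: 0.0524
t: 32.2
eef_pos: [0.4191, -0.2801, 0.1593]
ee_rot: [-3.106, 0.002, 1.57]
force: [-0.2, 0.3, 0.8]
width: 0.0526
[-0.1922  0.153  -0.4368  0.0098 -1.0156 -1.3846]
TCP [ 419.1311 -280.1341  159.2705] rot [-3.1061  0.0016  1.5701] uv [266.6614 190.4275]
grey ((416.2527160644531, -335.88055419921875), (88.70277404785156, 39.661685943603516), 89.20857238769531) move [ -2.8784 -55.7464]
turn fix [ 0.0016 -0.0355  0.0047]
[[ 395.8958 -379.5289]
 [ 435.5431 -380.0473]
 [ 436.7025 -291.3716]
 [ 397.0551 -290.8533]]
```

Long axis 1.558 rad; turn the tool by +1.56 so the jaws close over the plate's width.

```bash
python3 -m jog '[[0,-6,2,0,-0.035,0],[0,-5,0,0,0,0.142],[0,-5,0,0,0,0.142],[0,-5,0,0,0,0.142],[0,-5,0,0,0,0.142],[0,-5,0,0,0,0.142],[0,-5,0,0,0,0.142],[0,-5,0,0,0,0.142],[0,-5,0,0,0,0.142],[0,-5,0,0,0,0.142],[0,-5,0,0,0,0.142],[0,0,0,0,0,0.13]]';python3 -m jog '[[0,0,0,0,0,0],[0,0,0,0,0,0]]'
cat >> h.py <<'E'
def see2(name,c,z,guess,yaw):
    s=status.get_state(); im,K,M=grab('wrist',name); uv=proj(K,M,(*guess,z)); o=outer(im,K,M,c,z,uv,45)
    print('TCP',s['eef_pos']*1000,'rot',s['ee_rot'],'uv',uv)
    if o: print(o[1],'move',np.array(o[1][0])-s['eef_pos'][:2]*1000)
    R=Ro.from_euler('xyz',s['ee_rot']).as_matrix(); D=Ro.from_euler('xyz',[np.pi,0,yaw]).as_matrix()
    print('turn fix',Ro.from_matrix(D@R.T).as_rotvec())
E
python3 -c "
from h import *
see2('w19','grey',.008,(.416,-.336),3.129)"
```

```text
t: 33.45
eef_pos: [0.4239, -0.3284, 0.1605]
ee_rot: [3.131, 0.015, -3.081]
force: [0.0, 0.6, -0.4]
width: 0.0529
t: 33.65
eef_pos: [0.4246, -0.3273, 0.1606]
ee_rot: [3.131, 0.017, -3.08]
force: [0.4, 0.1, -1.1]
width: 0.0525
TCP [ 424.5873 -327.306   160.5992] rot [ 3.1314  0.0173 -3.0803] uv [332.6801 178.9183]
((416.8052978515625, -336.359375), (89.41751098632812, 38.637081146240234), 89.15589904785156) move [-7.782  -9.0533]
turn fix [-0.0107  0.0171 -0.074 ]
```

```bash
python3 -m jog '[[-8,-9,-30,-0.011,0.017,-0.074],[0,0,-35,0,0,0],[0,0,-35,0,0,0],[0,0,-20,0,0,0],[0,0,-10,0,0,0],[0,0,0,0,0,0]]'; python3 -c "
from h import *
see2('w20','grey',.008,(.416,-.336),3.129)"
```

```text
t: 34.3
eef_pos: [0.4185, -0.3357, 0.029]
ee_rot: [-3.138, 0.008, 3.113]
force: [1.0, -0.2, -1.0]
width: 0.0529
TCP [ 418.4852 -335.7131   29.0348] rot [-3.138   0.0077  3.1134] uv [325.4301 240.5141]
((416.74322509765625, -344.20489501953125), (73.92802429199219, 39.07863998413086), 89.20427703857422) move [-1.742  -8.4918]
turn fix [0.0038 0.0076 0.0156]
```

```bash
python3 -m jog '[[-2,-1,-12,0.004,0.008,0.016],[0,0,-11,0,0,0],[0,0,0,0,0,0]]';python3 -m jog '[[0,0,0,0,0,0]]'
```

```text
t: 34.65
eef_pos: [0.4193, -0.3378, 0.0082]
ee_rot: [-3.14, 0.005, 3.131]
force: [-0.6, 0.7, -0.3]
width: 0.0526
t: 34.75
eef_pos: [0.4195, -0.3379, 0.0083]
ee_rot: [-3.139, 0.006, 3.131]
force: [-0.4, -0.4, -0.1]
width: 0.0527
```

```bash
python3 -m jog '[[-2,1,-5,0.002,0.006,0],[0,0,-1,0,0,0],[0,0,0,0,0,0]]';python3 -m jog '[[0,0,0,0,0,0],[0,0,0,0,0,0],[0,0,0,0,0,0],[0,0,0,0,0,0],[0,0,0,0,0,0]]' 0 25;python3 -m jog '[[0,0,20,0,0,0],[0,0,30,0,0,0],[0,0,40,0,0,0],[0,0,40,0,0,0],[0,0,40,0,0,0],[0,0,20,0,0,0]]'
```

```text
t: 35.05
eef_pos: [0.4178, -0.3371, 0.0026]
ee_rot: [-3.141, 0.001, 3.13]
force: [1.0, 0.8, -0.8]
width: 0.0526
t: 35.55
eef_pos: [0.4178, -0.337, 0.0029]
ee_rot: [-3.141, 0.001, 3.13]
force: [-0.3, 0.2, -0.7]
width: 0.0396
t: 36.15
eef_pos: [0.4125, -0.3348, 0.1951]
ee_rot: [3.138, -0.01, 3.129]
force: [1.1, -0.5, -1.9]
width: 0.0392
```

```bash
python3 -m jog '[[18,37,6,0.01,0,-0.142],[18,37,4,0,0,-0.142],[18,37,2,0,0,-0.142],[18,37,2,0,0,-0.142],[18,37,2,0,0,-0.142],[18,37,2,0,0,-0.142],[18,37,0,0,0,-0.142],[18,37,0,0,0,-0.142],[18,37,0,0,0,-0.142],[18,37,0,0,0,-0.142],[18,37,0,0,0,-0.12],[10,20,0,0,0,0]]';python3 -m jog '[[0,0,0,0,0,0],[0,0,0,0,0,0]]'; python3 -c "
from h import *
see2('w21','black',.3,(.0,-.6),1.575)"
```

```text
t: 37.35
eef_pos: [0.6207, 0.1018, 0.2174]
ee_rot: [3.127, -0.005, 1.541]
force: [0.6, -0.7, -2.0]
width: 0.0395
t: 37.55
eef_pos: [0.621, 0.105, 0.2156]
ee_rot: [3.129, -0.005, 1.545]
force: [0.3, -0.1, -1.3]
width: 0.0394
TCP [621.0002 104.984  215.558 ] rot [ 3.1294 -0.0045  1.5448] uv [2710.9014 1918.033 ]
turn fix [-0.0044  0.0123  0.0302]
```

```bash
python3 -m jog '[[14,19,-20,-0.004,0.012,0.03],[12,18,-25,0,0,0],[0,0,-25,0,0,0],[0,0,-20,0,0,0],[0,0,0,0,0,0],[0,0,0,0,0,0]]'
python3 - <<'E'
from h import *
see2('w22','black',.3,(0,-.6),1.575)
im=cv2.imread('pics/w22.png'); K,M=cam('wrist'); t=status.get_state()['eef_pos']
cv2.imwrite('pics/w22c.png',cv2.resize(im[150:330,200:440],None,fx=3,fy=3,interpolation=cv2.INTER_CUBIC))
for p in [(.618,.1435,.072),(.678,.1435,.072),(.618,.1435,.027),t+[-.03,0,.005],t+[-.045,0,.005]]: print(proj(K,M,p))
E
```

```text
t: 38.2
eef_pos: [0.6465, 0.1365, 0.1257]
ee_rot: [3.139, -0.001, 1.571]
force: [0.3, -0.1, -0.9]
width: 0.0394
TCP [646.5313 136.5214 125.6701] rot [ 3.1391 -0.0012  1.5714] uv [1558.7877 1104.3375]
turn fix [-0.0013  0.0025  0.0036]
[330.6854 183.9534]
[329.8629 261.3142]
[329.0406 170.9814]
[320.7504 208.2743]
[320.7754 179.8847]
```

View pics/w22c.png

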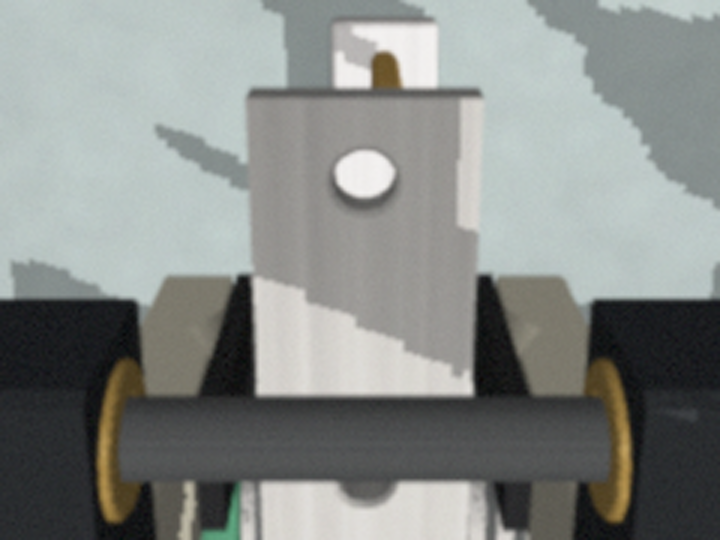

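The plate's near hole is at (321.7,209.3), 0.5 mm off the expected place; pin base (328.3,171) is as predicted. Target TCP (0.6475, 0.1425).

```bash
python3 -m jog '[[1,6,-15,-0.001,0.002,0.004],[0,0,-15,0,0,0],[0,0,0,0,0,0]]';python3 -m jog '[[0,0,0,0,0,0]]'
```

```text
t: 38.55
eef_pos: [0.6487, 0.1428, 0.0968]
ee_rot: [3.137, -0.003, 1.575]
force: [-0.6, -0.1, -2.2]
width: 0.0399
t: 38.65
eef_pos: [0.6487, 0.1428, 0.0966]
ee_rot: [3.137, -0.002, 1.575]
force: [0.0, -0.3, -1.4]
width: 0.0395
```

```bash
python3 -m jog '[[-1,0,-8,-0.002,0.005,0],[0,0,-8,0,0,0],[0,0,0,0,0,0]]';python3 -m jog '[[0,0,0,0,0,0]]'
```

```text
t: 38.95
eef_pos: [0.6478, 0.143, 0.0797]
ee_rot: [-3.142, -0.001, 1.575]
force: [-0.4, 0.3, -2.3]
width: 0.0397
t: 39.05
eef_pos: [0.6478, 0.143, 0.0795]
ee_rot: [-3.141, -0.0, 1.575]
force: [-0.9, -1.2, -1.4]
width: 0.0397
```

```bash
python3 -m jog '[[0,0,-7,0,0,0],[0,0,-7,0,0,0],[0,0,-5,0,0,0],[0,0,0,0,0,0]]';python3 -m jog '[[0,0,0,0,0,0]]'
```

```text
t: 39.45
eef_pos: [0.6478, 0.1429, 0.0591]
ee_rot: [-3.141, -0.0, 1.575]
force: [-0.3, -0.2, -1.9]
width: 0.0393
t: 39.55
eef_pos: [0.6478, 0.1429, 0.0589]
ee_rot: [-3.141, -0.0, 1.575]
force: [-0.2, -0.4, -1.2]
width: 0.0396
```

```bash
python3 -m jog '[[0,0,-10,0,0,0],[0,0,-10,0,0,0],[0,0,-6,0,0,0],[0,0,0,0,0,0]]'; python3 -m jog '[[0,0,0,0,0,0],[0,0,0,0,0,0],[0,0,0,0,0,0],[0,0,0,0,0,0]]' 0.6;python3 -m jog '[[0,0,25,0,0,0],[0,0,30,0,0,0],[0,0,35,0,0,0],[0,0,35,0,0,0],[0,0,25,0,0,0],[0,0,0,0,0,0]]'
python3 - <<'E'
from h import *
see('w23','grey',.035,(.648,.143))
im=cv2.imread('pics/w23.png')
cv2.imwrite('pics/w23c.png',cv2.resize(im[110:290,220:500],None,fx=2.8,fy=2.8,interpolation=cv2.INTER_CUBIC))
E
```

```text
t: 39.95
eef_pos: [0.6475, 0.1427, 0.0306]
ee_rot: [-3.141, -0.0, 1.575]
force: [-0.8, -0.4, -2.4]
width: 0.0396
t: 40.35
eef_pos: [0.6489, 0.1433, 0.0316]
ee_rot: [3.14, -0.001, 1.576]
force: [-0.1, 0.6, 0.5]
width: 0.0526
t: 40.95
eef_pos: [0.6481, 0.1426, 0.1887]
ee_rot: [3.139, -0.001, 1.576]
force: [0.2, 0.6, 0.2]
width: 0.0523
TCP [648.1323 142.5949 188.6568] rot [ 3.1387 -0.0006  1.5759] uv [321.2315 187.2138]
grey ((663.9000244140625, 132.84805297851562), (144.79039001464844, 354.1177673339844), 0.33243682980537415) move [15.7677 -9.7468]
turn fix [-0.0006  0.0029 -0.0011]
```

View pics/w23c.png

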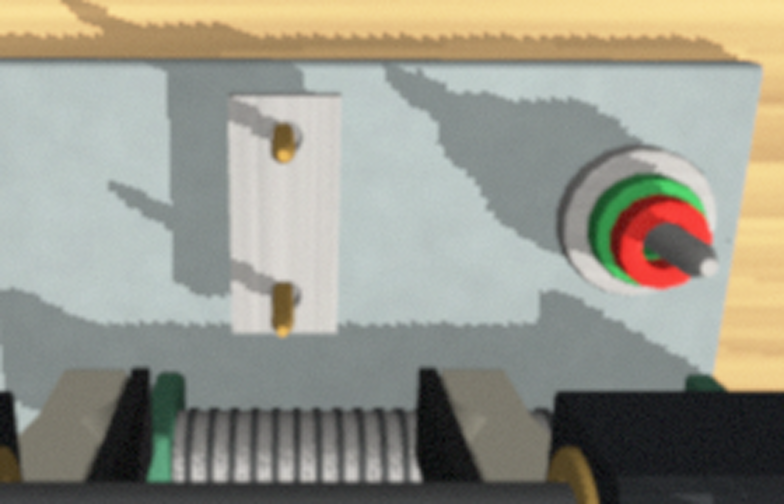

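Plate flat over both pins; stack grey/green/red in order. Now the lever.

```bash
python3 -m jog '[[-28,-28,4,0,0,0],[-28,-30,0,0,0,0],[-28,-32,0,0,0,0],[-22,-32,0,0,0,0],[0,-32,0,0,0,0],[0,0,0,0,0,0],[0,0,0,0,0,0]]' 0 20
python3 - <<'E'
from h import *
s=status.get_state(); im,K,M=grab('wrist','w24'); m=mask(im,'red'); cs,_=cv2.findContours(m,cv2.RETR_EXTERNAL,cv2.CHAIN_APPROX_NONE)
print(s['eef_pos'],s['ee_rot'])
for k in cs:
    if cv2.contourArea(k)>150: r=cv2.minAreaRect(k); print(r, ray(K,M,r[0],.148), cv2.boundingRect(k))
E
```

```text
t: 41.7
eef_pos: [0.533, -0.0163, 0.1846]
ee_rot: [-3.135, 0.001, 1.576]
force: [0.6, 0.0, -0.1]
width: 0.003
[ 0.533  -0.0163  0.1846] [-3.1354  0.0006  1.576 ]
```

```bash
python3 -m jog '[[2,0,-20,0,-0.006,0],[0,0,-22,0,0,0],[0,0,-6,0,0,0],[0,0,0,0,0,0]]'; python3 -m jog '[[10,0,0,0,0,0],[10,0,0,0,0,0],[10,0,0,0,0,0],[10,0,0,0,0,0]]'
```

```text
t: 42.15
eef_pos: [0.5364, -0.0133, 0.1345]
ee_rot: [-3.141, 0.001, 1.579]
force: [-0.3, 1.0, -0.0]
width: 0.0004
t: 42.55
eef_pos: [0.5807, -0.012, 0.137]
ee_rot: [3.139, 0.001, 1.581]
force: [-6.5, -0.3, 6.5]
width: 0.0003
```

```bash
python3 -m jog '[[12,-4,0,0,0,0],[12,0,0,0,0,0],[12,0,0,0,0,0],[12,0,0,0,0,0]]'; python3 -m jog '[[12,0,-1,0,0,0],[12,0,0,0,0,0],[10,0,0,0,0,0]]'
```

```text
t: 42.95
eef_pos: [0.6288, -0.0172, 0.1379]
ee_rot: [-3.136, 0.001, 1.58]
force: [-4.3, 2.0, 4.6]
width: 0.0005
t: 43.25
eef_pos: [0.6609, -0.0178, 0.1351]
ee_rot: [-3.125, 0.001, 1.578]
force: [-8.0, 1.3, -2.2]
width: 0.0005
```

```bash
python3 -m jog '[[7,0,0,0,0,0],[6,0,0,0,0,0]]'; python3 -m jog '[[5,0,0,0,0,0],[3,0,0,0,0,0]]'; python3 -c "
from h import *
im,K,M=grab('scene','s25')"
```

```text
t: 43.45
eef_pos: [0.6706, -0.0179, 0.1321]
ee_rot: [-3.113, 0.0, 1.576]
force: [-6.9, 2.6, 0.9]
width: 0.001
t: 43.65
eef_pos: [0.6751, -0.0179, 0.1299]
ee_rot: [-3.102, -0.0, 1.575]
force: [-12.4, 4.7, 10.1]
width: 0.001
```

```bash
python3 -m jog '[[6,0,2,0,-0.03,0],[5,0,1,0,-0.01,0]]'; python3 -m jog '[[5,0,0,0,0,0],[0,0,0,0,0,0]]'
```

```text
t: 43.9
eef_pos: [0.6757, -0.0179, 0.1297]
ee_rot: [-3.118, 0.0, 1.572]
force: [-18.4, 6.1, 11.8]
width: 0.0007
t: 44.1
eef_pos: [0.6743, -0.0177, 0.1301]
ee_rot: [-3.104, 0.0, 1.572]
force: [-3.5, 2.5, 7.3]
width: 0.0006
```

```bash
python3 -m jog '[[7,0,1,0,-0.02,0],[7,0,0,0,0,0]]'; python3 -c "
from h import *
im,K,M=grab('scene','s26')
a=cv2.resize(im[150:290,260:460],None,fx=3.5,fy=3.5,interpolation=cv2.INTER_CUBIC); cv2.imwrite('pics/s26c.png',a)
for a in (0,.9): 
  import math; t=a-.45; x,z=115*math.sin(t),45+115*math.cos(t); u=proj(K,M,(.648+x/1000,-.0165,z/1000)); print(a,u,(u-[260,150])*3.5)
m=mask(im,'red'); cs,_=cv2.findContours(m,0,2)
print([cv2.boundingRect(k) for k in cs if 8<cv2.contourArea(k)<400])"
```

```text
t: 44.3
eef_pos: [0.6765, -0.0179, 0.1293]
ee_rot: [-3.099, 0.0, 1.57]
force: [-28.9, 8.1, 22.2]
width: -0.0
0 [330.1865 200.607 ] [245.6528 177.1243]
0.9 [355.5193 223.2126] [334.3176 256.2441]
[(347, 217, 18, 14), (409, 182, 9, 7)]
```

View pics/s26c.png

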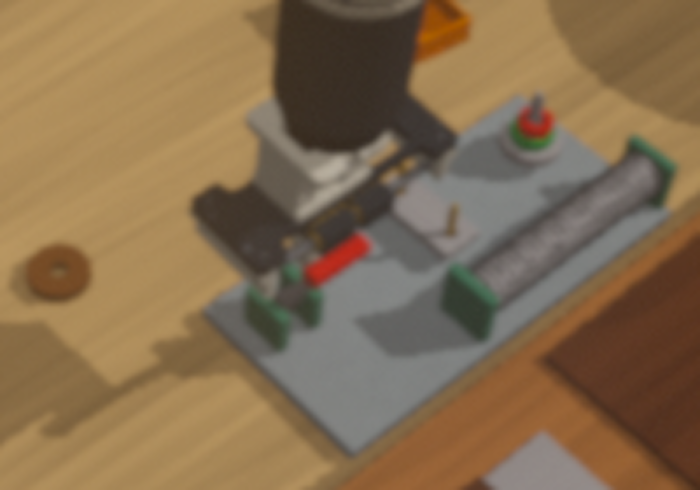

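The bar is at (356,224); 0.9 rad predicts (355.5,223.2), and force rises with no motion: at the stop. Back off gently.

```bash
python3 -m jog '[[-12,0,2,0,-0.04,0],[-15,0,2,0,0,0],[-15,0,0,0,0,0],[-15,0,0,0,0,0],[-15,0,0,0,0,0],[-15,0,0,0,0,0],[-20,0,0,0,0,0],[-20,0,0,0,0,0],[-20,0,0,0,0,0],[0,0,0,0,0,0]]'; python3 -m jog '[[0,0,20,0,0,0],[-10,0,25,0,0,0],[-20,0,25,0,0,0],[-20,-20,20,0,0,0],[0,-40,0,0,0,0],[0,-40,0,0,0,0],[0,-40,0,0,0,0],[0,-40,0,0,0,0],[0,-40,0,0,0,0],[0,0,0,0,0,0]]'; python3 -c "
from h import *
im,K,M=grab('scene','s27'); im2,K2,M2=grab('top','t27')
m=mask(im,'red'); cs,_=cv2.findContours(m,0,2); print([cv2.boundingRect(k) for k in cs if 8<cv2.contourArea(k)<400])
a=cv2.resize(im[120:310,100:460],None,fx=2.2,fy=2.2,interpolation=cv2.INTER_CUBIC)
cv2.imwrite('pics/s27c.png',a)"
```

```text
t: 45.35
eef_pos: [0.5243, -0.0196, 0.1328]
ee_rot: [-3.127, 0.001, 1.567]
force: [0.8, -0.2, 0.1]
width: 0.0001
t: 46.35
eef_pos: [0.4843, -0.249, 0.2326]
ee_rot: [-3.14, 0.003, 1.572]
force: [-0.5, 0.7, 0.4]
width: 0.0008
[(323, 195, 16, 12), (409, 182, 9, 7)]
```

View pics/s27c.png

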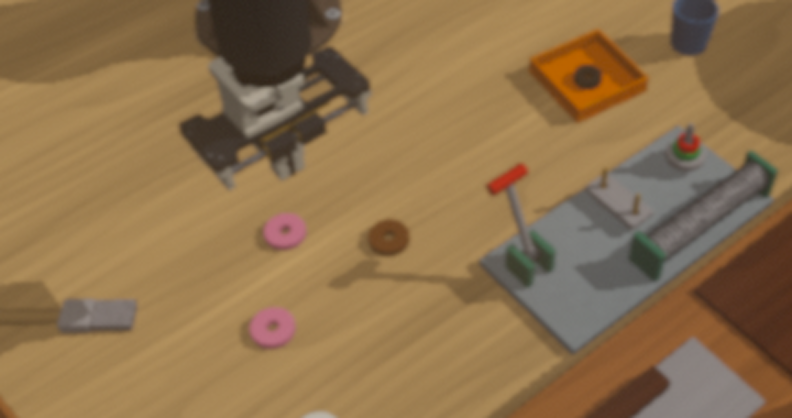

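Lever bar at (331,201), matching the rest prediction (330,201). The bush is in the tray, stack and plate are in place, and the gripper touches nothing. Handing in.

```bash
python3 -m jog '[[0,0,0,0,0,0],[0,0,0,0,0,0],[0,0,0,0,0,0]]'; python3 -c "
from station import workorder; print(workorder.job_done())"
```

```text
t: 46.75
eef_pos: [0.4853, -0.2444, 0.2328]
ee_rot: [-3.14, 0.002, 1.575]
force: [0.1, 0.9, -0.1]
width: 0.0005
the job is handed in; nothing more can be done
None
```

I finished the job and handed it in at about 47 s of the 210 s allowed; the station gave no verdict.

**What I did:** I put the worn bush in the orange tray. I threaded the three rings present, steel 56, green 40 and red 32, largest at the bottom. I put the one plate present, the steel one, over both pins, then pushed the lever to its stop and let it return.

**Last checks:**
- **Bush:** it lies flat near the middle of the tray.
- **Rings:** green and red measured within about 1 mm of the spindle axis after release. Steel 56 I judged by eye as seated.
- **Plate:** it looks flat with both pins through it, judged by eye because my mask measurement of it failed.
- **Lever at its stop:** the bar was within 1 pixel of the position predicted for 0.9 rad, with a 29 N push and no further movement.
- **Lever at rest:** after release the bar was within about 1 pixel of its rest position.
- **Cup, jar and brush:** I never touched them. I did not measure their positions again at the end.

**Small disagreements:** the top camera put the head about 4 mm away from where the wrist camera did in y, so I used the wrist camera. The colour mask also missed the lever bar in the close wrist view, so I started the push from the computed position.

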